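Unload the test cartridge from a fixture with a travelling feed knob

ROBOT

A 6-joint arm with a two-finger parallel gripper is mounted at the origin on the work surface. World frame = base frame: x ahead of the robot, y to its left, z up, the work surface at z = 0. Lengths are in m, angles in rad, forces in N, time in s.
With the tool pointing down it reaches from about 0.3 to 0.825 m from the base axis. Payload 5.4 kg.
Tool frame: the origin (TCP) lies at the very end of the fingers, on their centre line; the grasp point (between the pads) lies 19 mm behind it; z points along the fingers, y is the line along which they close (so a half turn about z gives the same grasp; the last joint's range is limited). The gripper opens to 92 mm and grips with 3 to 60 N. Pads are 20 mm wide; open, the fingers measure 128 mm over their backs; the gripper's body (75 mm by 189 mm) begins 69 mm behind the grasp point.
Start: joints at [-1.529, 0.158, 1.597, -0, 1.386, -0.21], TCP at [0.143, -0.557, 0.215] pointing down, gripper open.
Joint ranges: [-2.91, 2.91], [-0.94, 2.29], [0.18, 2.7], [-1.29, 4.43], [0.17, 2.64], [-3, 3]. Speed limits (rad/s): [2.57, 2.57, 3.14, 3.14, 3.14, 3.14].

INTERFACE

Orientations are given as [roll, pitch, yaw] about the fixed x, y, z axes, in that order (R = Rz(yaw) Ry(pitch) Rx(roll)).
In Python, from bench import robot, capture, workorder, nets gives the robot as it stands. The module is installed in compiled form; this text tells all that it offers.
- The arm moves only by the tool send_rows, never from a script. Its argument "series" is a list of rows, each an object with "travel": the shift along the tool's x, y, z in cm, a list of three; "yaw": the turn about the tool's z in rad. In form: [{"travel": [tx, ty, tz], "yaw": yaw}, ...]. A call has 1 to 10 rows; each row shifts and turns the commanded pose from where the row before left it, along the tool's axes as they then stand; what a row does not reach is not made up. A row lasts 1/10 s, in which the tool goes at most 50 mm and 8.59 degrees, less where a joint would pass 70% of its speed; a pose out of reach is approached as far as the arm can. A call is refused whole if a number of a shift passes 5 or a number of a turn 0.15, either way. A call with a gripper value outside its range is refused whole. "grip" is the finger opening in cm, from 0 to 9.19, set as the call begins (left out, the last holds). The fingers move at their own pace and stop on an object; "squeeze" is the grip in N (left out, the last holds). Time passes only in rows, so rows that do not move let the fingers close. It gives the time, the measured TCP pose, the force, the opening and the grip force at its end, in the units of the state.
- robot.state(): the state, without advancing time (a new reading comes with each control period).
- capture(name): name is "scene" or "top" or "wrist"; returns a dict with "img" (400x640x3 uint8, red, green, blue), "vfov" (degrees; the focal length in pixels is half the picture's height over the tangent of half this angle, whatever the lens; pixels are square), "cx", "cy" (the principal point, pixels), "position" and "rotation" of the camera in the world. Camera axes: x right, y up, looking along -z (the intrinsics and any distortion apply to the point x, -y, -z); pixel columns grow to the right and rows downward; lengths in m; the calibration is good to about 2 mm. A picture is of the moment at which its call begins. There is no depth.
- workorder.hand_in(): hands the job in; it is judged then, once.
Trained networks look in a picture, given as the dict that the camera call returned (one of the last four; its "shot" number tells which), for a name from the list of things; names that differ only in an ending like _2 or _b are one class to them, and where a whole thing is asked for, a point or a joint stands for the part that bears it (a point fixed in the world has none). Each returns a list of dicts, best first, with "p" (0 to 1); they miss things now and then, are a little off and sometimes report something else, mostly with a low value. They report only what shows in the picture. A call takes as long as a camera call. They do not tell look-alikes from the thing itself.
- nets.find_in(label, picture): "centre" ([x, y, z] in m, in the coordinates of the camera as it stood for that picture, good to about 4 mm: the middle of the surface that is visible of it).
The state is a dict: "t": time; "q": joint angles; "joint_velocities": joint speeds; "effort": joint torques, N m; "tool_pos": TCP position; "tool_rot": TCP orientation; "force": force on the tool from outside, world axes, zero at the start; "moment": the same for the moment, N m; "grip_width": opening from 0.0 (shut) to 1.0 (fully open); "gripper_force": force on a finger pad.
Only numpy, scipy, OpenCV 4.12 (cv2) and the standard library are available. Lean on these libraries where they do the work, as an engineer would, in place of code of your own. Each camera call takes 0.05 s, during which the arm holds its last target. There are 200 camera calls.

TASK

Take the orange cartridge out of the test fixture: turn the black bar knob clockwise to run its blue carriage, with the hold-down bar, all the way to the red end stop, easing off when you feel it stop. Then press the cartridge down gently until its latch lets go, let it spring up in its nest, draw it straight out and set it down gently, upright, in the free end of the blue tray, without disturbing the white cartridge or anything else on the bench.

Things in the scene. Friction and masses are not known exactly. Their poses are not given: they have to be found in the camera images.
- fixture: Test fixture fixed to the bench: aluminium base 150 (its x) by 350 (its y) by 12 mm, origin at the centre of the underside, z up. Grey nest at its -y end, red end stop at its +y end; a blue carriage with a black bar knob on top rides between them along y. Pushing or striking any part of it with over 40 N damages it; pushing the carriage directly does not move it, only the knob feeds it
- knob_axis (a point): Point on the feed knob's axis at mid height of its bar (164 mm over the bench); it travels with the carriage; its x axis runs along the bar to the red end, z up. Clockwise from above (yaw decreasing) feeds carriage and knob to the fixture's +y, 11 mm per radian, from a start 0 to 22 mm along to the stop, met by feel when this point is somewhere from y = 80 to 90 mm in the fixture's frame (x = 0)
- red_end (a point): Middle of the red end face of the knob's bar, 62 mm from the axis. The bar is 124 mm long, 18 mm thick, 24 mm tall (152 to 176 mm over the bench), on a hub of 17 mm radius, 14 mm clear of the carriage below. It takes 0.5 N m to turn (about 11 N at 47 mm from the axis). Closed fingers can push round either arm of the bar from the side, or it can be gripped and regrasped
- bar_tip (a point): Top middle of the free end of the aluminium hold-down bar (50 mm wide, 128 to 138 mm over the bench), which is fixed to the carriage and reaches in the fixture's -y over the nest, covering the cartridge until the carriage is run away. At the end stop this tip is about 45 mm in y from the nest's centre
- nest (a point): Centre of the nest, on the fixture's y axis at y = -110 mm, at the height (26 mm) of the latched cartridge's underside; axes as the fixture. Grey walls 76 mm high over the bench, outside 79 mm in x and 59 mm in y; the pocket is 63 by 47 mm, open at the top
- latch_top (a point): Top of the green latch post at the nest's -y side (98 mm over the bench). The latch hooks a rib on the cartridge's shoulder; when the cartridge is pressed 4 mm or more below its first height (about 10 to 12 N; it bottoms at 8 mm, and over 60 N damages it) the latch slides out 14 mm in the fixture's -y and stays out
- cartridge: Orange cartridge, 0.2 to 0.3 kg, origin at the centre of the underside: body 60 (x) by 44 (y) by 62 mm tall, on it a black grip lug 30 (x) by 24 (y) by 34 mm tall, 96 mm in all; axes start parallel to the fixture's. Starts latched in the nest, on a spring plate of 10 N that, once unlatched and let go, lifts it to 26 mm above its first height, still loose in the nest. Grip the lug across x
- tray: Open blue tray, 200 (x) by 130 (y) by 35 mm high, walls and floor 5 mm, fixed to the bench; origin at the centre of the underside. It stands left or right of the fixture. The white cartridge stands in its +x half; the -x half is free (a good spot for the orange one is x = -45 mm, y = 0). Reaching its floor at over 0.4 m/s counts as dropping
- spare: White cartridge of the same shape and size as the orange one, standing loose in the tray; to be left alone
- meter: Yellow hand-held meter 170 by 85 by 43 mm, lying loose on the other side of the fixture from the tray; origin at the centre of the underside; to be left alone
- driver: Screwdriver lying loose on the bench, beyond the fixture; to be left alone
- bin: Red open bin 100 by 140 by 50 mm, loose, beyond the fixture; to be left alone
- reel: Grey disc 80 mm across and 30 mm high, loose, beyond the fixture; to be left alone
- cleaner: White bottle with a red cap, 60 mm across and 150 mm tall, loose, beyond the fixture; to be left alone
- mug: Blue mug, 80 mm across and 90 mm tall, loose, beyond the fixture; to be left alone
Mind the look-alikes: they are no part of the job. Of the things that look like the tray, the larger one is meant.

How it is judged:
On the way, in this order (a step that is already met when the one before it is completed fails the run):
1. the carriage is run to the end stop (within 3 mm) while the cartridge is still latched (y of knob_axis in the frame of fixture above 0.082 m and z of cartridge in the frame of fixture below 0.032 m), for 0.2 s.
2. the cartridge has sprung up at least 20 mm in its nest, the carriage still at the stop (z of cartridge in the frame of fixture above 0.046 m and horizontal distance between cartridge and nest below 0.008 m and y of knob_axis in the frame of fixture above 0.082 m), for 0.2 s.
At the end, for the whole second after the job is handed in: The orange cartridge stands at rest on the tray's floor, upright within 0.1 rad, in the tray's -x part; the carriage is within 3 mm of its end stop; the white cartridge is upright within 30 mm of where it was (y of knob_axis in the frame of fixture above 0.082 m and x of cartridge in the frame of tray between -0.1 and 0.02 m and y of cartridge in the frame of tray between -0.065 and 0.065 m and z of cartridge in the frame of tray between 0.002 and 0.01 m and angle between each of cartridge, spare's own z axis and vertical below 0.1 rad and linear speed of cartridge below 0.02 m/s and distance of spare from where it was at the start of the episode below 0.03 m); the robot touches nothing.
It fails at once if the knob or carriage is forced or struck with more than 40 N (contact force between fixture and the fingers above 40 N).
It fails at once if the cartridge is forced against the fixture with more than 60 N (contact force between cartridge and fixture above 60 N).
It fails at once if the cartridge is dropped or thrown into the tray (over 0.4 m/s within 25 mm of its floor) (horizontal distance between cartridge and tray below 0.1 m and z of cartridge in the frame of tray below 0.03 m and linear speed of cartridge above 0.4 m/s).
It fails at once if a bystander is shoved more than 40 mm (distance of any of meter, driver, bin, reel, cleaner, mug from where it was at the start of the episode above 0.04 m).
It also fails if it takes over 72 s, if anything falls off the work surface, if the arm or the gripper's body presses on something with over 40 N, if the wrist force passes 120 N, or if a joint passes its speed limit or range.

## Working session

There is one attempt and no reset: what is moved stays moved. The work goes in short steps, Python scripts to look and compute and a tool call to move; the robot and the scene stay as the last step left them, time stands still between calls to the robot, and variables do not carry over. Pictures are saved under pics/ and viewed, at most 13 in all, crops included, and the job is handed in when it is done.

Besides the shell and the picture viewer there is one more tool, called after "Emit:" as name([rows], argument=value, ...), one row to a line, values as JSON. send_rows: Moves the arm, as the interface text tells. Its arguments: {"type":"object","properties":{"series":{"type":"array"},"grip":{"type":"number"},"squeeze":{"type":"number"}},"required":["series"]}

```bash
mkdir -p pics; cat > h.py <<'E'
import numpy as np, cv2
from bench import robot, capture, workorder, nets
def world(c,p): return np.array(c["position"])+np.array(c["rotation"])@np.array(p)
def save(c,n): cv2.imwrite("pics/%s.png"%n, c["img"][:,:,::-1])
def ray(c,u,v,z):
    f=200/np.tan(np.radians(c["vfov"])/2)
    d=np.array(c["rotation"])@np.array([(u-c["cx"])/f,-(v-c["cy"])/f,-1]); o=np.array(c["position"])
    return o+d*(z-o[2])/d[2]
def find(c,l,n=3): return [(np.round(world(c,r["centre"]),3).tolist(),round(r["p"],2)) for r in nets.find_in(l,c)[:n]]
E
python3 - <<'E'
from h import *
s=robot.state(); print({k:np.round(v,3).tolist() for k,v in s.items()})
for n in("scene","top"):
    c=capture(n); save(c,n+"0"); print(n,{k:v for k,v in c.items() if k!="img"})
    for l in("fixture","knob_axis","red_end","bar_tip","nest","latch_top","cartridge","tray","spare","meter"): print(l,find(c,l))
E
```

```text
{'t': 0.0, 'q': [-1.529, 0.159, 1.598, 0.0, 1.386, -0.21], 'joint_velocities': [-0.001, 0.0, -0.0, -0.002, -0.0, 0.002], 'effort': [0.001, -38.558, -32.21, 0.07, 0.038, -0.0], 'tool_pos': [0.143, -0.556, 0.214], 'tool_rot': [-3.14, -0.0, 0.252], 'force': [-0.827, -0.447, -0.185], 'moment': [-0.005, -0.024, -0.003], 'gripper_force': 0.0, 'grip_width': 1.0}
scene {'vfov': 47.606989602595434, 'cx': 318.59555271562795, 'cy': 196.33442459819693, 'position': array([1.37806929, 0.25210894, 0.91318554]), 'rotation': array([ 8.45920134e-01, -5.26837472e-04,  1.84681534e+00]), 'shot': 1}
fixture [([-0.725, -1.851, -1.19], 0.56)]
knob_axis [([-0.715, -1.841, -1.18], 0.7)]
red_end [([-0.454, -1.58, -0.919], 0.64)]
bar_tip [([-0.726, -1.852, -1.191], 0.96)]
nest [([-0.855, -1.981, -1.32], 0.79)]
latch_top []
cartridge [([-0.908, -2.034, -1.373], 0.69)]
tray [([-1.619, -2.745, -2.084], 0.82), ([-1.437, -2.563, -1.902], 0.63)]
spare [([-1.289, -2.415, -1.754], 0.58)]
meter [([-0.452, -1.578, -0.917], 0.89), ([-1.064, -2.19, -1.529], 0.41)]
top {'vfov': 46.99707938785063, 'cx': 317.4151458459812, 'cy': 204.72887510897428, 'position': array([ 4.60181494e-01, -1.14101498e-03,  1.50721462e+00]), 'rotation': array([ 0.0605195 , -0.00242428, -1.59284121]), 'shot': 2}
fixture [([2.844, 2.383, 3.891], 0.77)]
knob_axis [([2.586, 2.125, 3.633], 0.59), ([2.788, 2.327, 3.836], 0.37), ([2.881, 2.42, 3.928], 0.18)]
red_end [([2.58, 2.118, 3.627], 0.82)]
bar_tip [([2.646, 2.184, 3.693], 0.62)]
nest [([2.839, 2.378, 3.886], 0.69)]
latch_top []
cartridge [([2.735, 2.274, 3.782], 0.44)]
tray [([2.851, 2.389, 3.898], 0.92), ([2.886, 2.425, 3.933], 0.85)]
spare [([2.784, 2.323, 3.831], 0.76)]
meter [([2.779, 2.318, 3.826], 0.86)]
```

```bash
cat >> h.py <<'E'
from scipy.spatial.transform import Rotation as Ro
_cap=capture
def capture(n):
    c=_cap(n); c["rpy"]=c["rotation"]; c["R"]=Ro.from_euler("xyz",c["rpy"]).as_matrix(); return c
def world(c,p): return np.array(c["position"])+c["R"]@np.array(p)
def ray(c,u,v,z):
    f=200/np.tan(np.radians(c["vfov"])/2)
    d=c["R"]@np.array([(u-c["cx"])/f,-(v-c["cy"])/f,-1]); o=np.array(c["position"])
    return o+d*(z-o[2])/d[2]
def proj(c,P):
    f=200/np.tan(np.radians(c["vfov"])/2); p=c["R"].T@(np.array(P)-c["position"])
    return np.round([c["cx"]-f*p[0]/p[2], c["cy"]+f*p[1]/p[2]],1)
E
python3 - <<'E'
from h import *
for n in("scene","top"):
    c=capture(n)
    for l in("fixture","knob_axis","red_end","bar_tip","nest","latch_top","cartridge","tray","spare","meter"):
        r=find(c,l); print(l,[(a,b,proj(c,a).tolist()) for a,b in r])
E
```

```text
fixture []
knob_axis [([0.56, 0.019, 0.17], 0.93, [317.9, 193.3]), ([0.582, 0.018, 0.028], 0.17, [315.3, 238.5])]
red_end [([0.557, 0.02, 0.169], 0.61, [318.6, 192.9])]
bar_tip [([0.579, 0.018, 0.14], 0.69, [315.4, 207.0])]
nest [([0.581, 0.023, 0.027], 0.89, [317.2, 238.9])]
latch_top [([0.588, -0.126, 0.099], 0.69, [261.7, 210.5])]
cartridge [([0.584, -0.09, 0.093], 0.63, [275.3, 213.8])]
tray [([0.26, -0.302, 0.007], 0.87, [250.3, 156.0]), ([0.5, -0.374, 0.012], 0.55, [197.2, 196.7])]
spare [([0.59, -0.392, 0.064], 0.72, [172.9, 202.2])]
meter [([0.588, -0.392, 0.067], 0.75, [173.1, 201.0])]
fixture [([0.549, 0.018, 0.015], 0.86, [309.8, 205.4]), ([0.561, -0.001, 0.139], 0.54, [315.5, 198.7]), ([0.515, -0.371, 0.001], 0.44, [428.7, 213.4])]
knob_axis [([0.551, 0.022, 0.175], 0.63, [307.6, 201.4]), ([0.797, 0.042, 0.005], 0.33, [301.0, 130.8])]
red_end [([0.553, 0.027, 0.177], 0.76, [305.9, 200.7]), ([0.769, -0.323, 0.027], 0.74, [413.1, 135.4])]
bar_tip [([0.561, -0.003, 0.138], 0.85, [316.2, 198.8])]
nest [([0.551, 0.017, 0.015], 0.72, [310.1, 204.7]), ([0.709, 0.295, 0.1], 0.27, [218.5, 153.9])]
latch_top []
cartridge [([0.55, 0.015, 0.015], 0.7, [310.7, 205.0]), ([0.549, -0.093, 0.085], 0.55, [345.3, 203.2]), ([0.707, 0.3, 0.098], 0.34, [217.0, 154.7])]
tray [([0.268, -0.298, 0.005], 0.91, [409.3, 290.0]), ([0.513, -0.373, -0.0], 0.84, [429.3, 214.0]), ([0.794, 0.044, 0.005], 0.6, [300.4, 131.7])]
spare []
meter [([0.529, 0.389, 0.035], 0.66, [194.0, 213.8])]
```

View pics/scene0.png

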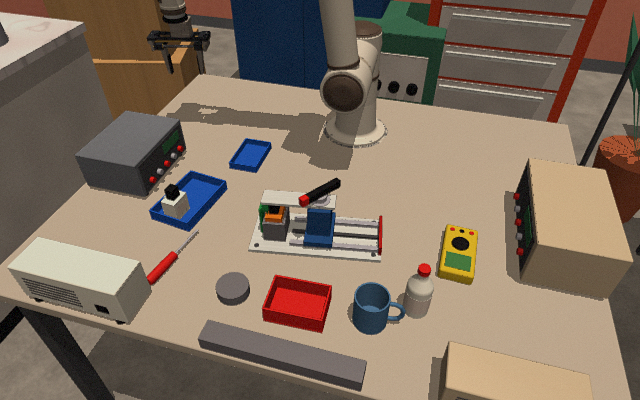

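View pics/top0.png

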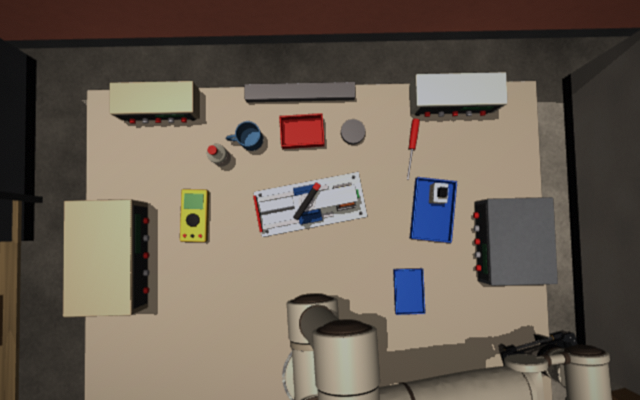

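```bash
python3 - <<'E'
import cv2,numpy as np
t=cv2.imread("pics/top0.png"); s=cv2.imread("pics/scene0.png")
a=cv2.resize(t[165:245,245:375],(780,480),interpolation=3)
cv2.imwrite("pics/crop1.png",a)
b=cv2.resize(s[170:270,240:400],(800,500),interpolation=3)
cv2.imwrite("pics/crop2.png",b)
E
```

```text
(no output)
```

View pics/crop1.png

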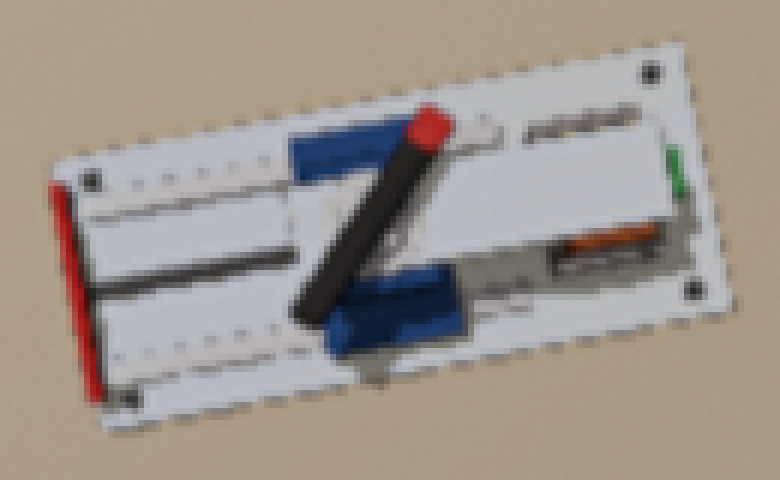

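```bash
python3 - <<'E'
from h import *
c=capture("top")
C=[ray(c,245+u/6,165+v/6,.012)[:2] for u,v in((52,165),(682,42),(735,310),(105,432))]
C=np.array(C);print("corners",C.round(3).tolist()); ctr=C.mean(0); print(ctr, [np.linalg.norm(C[i]-C[(i+1)%4]).round(3) for i in range(4)])
y=(C[0]+C[3]-C[1]-C[2]);y/=np.linalg.norm(y);x=np.array([y[1],-y[0]]);print("yaw",np.arctan2(x[1],x[0]))
r=ray(c,245+433/6,165+118/6,.170)[:2];b=ray(c,245+306/6,165+312/6,.172)[:2]
k=(r+b)/2;print("bar",r,b,np.linalg.norm(r-b),"knob",k,"fix",(k-ctr)@x,(k-ctr)@y,"ang",np.arctan2(*(r-b)[::-1]))
print("nest",ctr-.11*y)
# tray colour blob
im=cv2.cvtColor(c["img"],cv2.COLOR_RGB2HSV); m=cv2.inRange(im,(105,150,60),(125,255,255))
n,l,st,ce=cv2.connectedComponentsWithStats(m)
for i in range(1,n):
    if st[i,4]>300:
        pts=np.argwhere(l==i)[:,::-1].astype(np.float32); q=cv2.boxPoints(cv2.minAreaRect(pts))
        Q=np.array([ray(c,u,v,.035)[:2] for u,v in q]); print("blue",st[i].tolist(),Q.round(3).tolist(),Q.mean(0).round(3))
E
```

```text
corners [[0.595, 0.2], [0.655, -0.144], [0.508, -0.169], [0.45, 0.174]]
[0.55203851 0.01522534] [np.float64(0.349), np.float64(0.149), np.float64(0.347), np.float64(0.148)]
yaw 0.17054151515259194
bar [ 0.59980858 -0.0067364 ] [0.50667817 0.05677844] 0.11272714435464239 knob [0.55324337 0.02502102] fix 0.002849864799614418 0.009449090925249018 ang -0.5985422760200171
nest [ 0.57070728 -0.09317889]
blue [411, 178, 45, 65, 1983] [[0.435, -0.301], [0.631, -0.326], [0.616, -0.455], [0.42, -0.429]] [ 0.526 -0.378]
blue [394, 269, 31, 45, 1269] [[0.338, -0.244], [0.34, -0.336], [0.2, -0.337], [0.198, -0.246]] [ 0.269 -0.291]
```

The crop confirms the geometry. The fixture base corners fit at 349 × 148 mm, the knob bar's red end is at top pixel (317,185) and its black end at (296,217), and the orange cartridge is under the bar at (347,205).

Look-alikes:
- **Trays:** the candidates are (433,210), which measures 200 × 130, and (409,290), which measures 140 × 92. I choose the larger.
- **Red open boxes:** the bin at (302,131) is not the end stop at (258,214).

Emit:
send_rows([
  {"travel": [0, 0, -0.5], "yaw": -0.149},
  {"travel": [0, 0, -0.5], "yaw": -0.149},
  {"travel": [0, 0, -0.5], "yaw": -0.149},
  {"travel": [0, 0, -0.5], "yaw": -0.149},
  {"travel": [0, 0, -0.5], "yaw": -0.149},
  {"travel": [0, 0, -0.5], "yaw": -0.149},
  {"travel": [0, 0, -0.5], "yaw": -0.149},
  {"travel": [0, 0, -0.5], "yaw": -0.149},
  {"travel": [0, 0, -0.5], "yaw": -0.149},
  {"travel": [0, 0, -0.5], "yaw": -0.149},
], grip=0)

```text
t: 3.25
tool_pos: [0.1432, -0.5568, 0.2648]
tool_rot: [3.142, -0.0, 1.748]
force: [-0.1, 0.3, -0.7]
grip_width: 0.151
gripper_force: 0.0
```

Emit:
send_rows([
  {"travel": [3, 3.4, 0], "yaw": 0},
  {"travel": [3, 3.4, 0], "yaw": 0},
  {"travel": [3, 3.4, 0], "yaw": 0},
  {"travel": [3, 3.4, 0], "yaw": 0},
  {"travel": [3, 3.4, 0], "yaw": 0},
  {"travel": [3, 3.4, 0], "yaw": 0},
  {"travel": [3, 3.4, 0], "yaw": 0},
  {"travel": [3, 3.4, 0], "yaw": 0},
  {"travel": [3, 3.4, 0], "yaw": 0},
  {"travel": [3, 3.4, 0], "yaw": 0},
])

```text
t: 4.25
tool_pos: [0.4282, -0.2017, 0.2649]
tool_rot: [3.141, 0.001, 1.742]
force: [0.1, -0.5, 0.1]
grip_width: 0.003
gripper_force: 0.0
```

```bash
python3 - <<'E'
from h import *
s=robot.state(); print(s["t"],s["tool_pos"],s["tool_rot"],s["q"])
c=capture("wrist"); save(c,"w0"); print(c["position"],c["rpy"],c["vfov"])
for l in("knob_axis","red_end","bar_tip","latch_top","cartridge"): print(l,find(c,l))
for l,P in (("knob",(.552,.022,.164)),("stop",(.525,.18,.03))): print(l,proj(c,P))
E
```

```text
4.25 [ 0.42817063 -0.20174555  0.26488324] [3.14103036e+00 6.75356778e-04 1.74174770e+00] [-6.96429364e-01 -1.44044920e-01  1.80203697e+00 -8.04391846e-06
  1.48272185e+00 -8.67380223e-01]
[ 0.41614584 -0.13083028  0.43467936] [-0.26105527 -0.00093679  0.17171279] 69.496590341283
knob_axis [([0.591, -0.014, 0.172], 0.91)]
red_end [([0.591, -0.014, 0.165], 0.96)]
bar_tip [([0.557, -0.025, 0.139], 0.77), ([0.774, -0.13, 0.03], 0.73)]
latch_top [([0.564, -0.132, 0.097], 0.96), ([0.59, -0.016, 0.17], 0.46)]
cartridge [([0.59, -0.013, 0.166], 0.74), ([0.548, -0.1, 0.089], 0.67), ([0.777, -0.124, 0.031], 0.52)]
knob [521.1 -45.6]
stop [ 465.4 -150.4]
```

Emit:
send_rows([
  {"travel": [3.3, 3.6, 0], "yaw": 0},
  {"travel": [3.3, 3.6, 0], "yaw": 0},
  {"travel": [3.3, 3.6, 0], "yaw": 0},
  {"travel": [3.3, 3.6, 0], "yaw": 0},
  {"travel": [3.3, 3.6, 0], "yaw": 0},
  {"travel": [3.3, 3.6, 0], "yaw": 0},
  {"travel": [0, 0.3, 0], "yaw": 0},
])

```text
t: 5.25
tool_pos: [0.611, 0.0313, 0.2636]
tool_rot: [-3.141, -0.002, 1.744]
force: [-0.5, -0.8, -1.2]
grip_width: 0.008
gripper_force: 0.0
```

```bash
python3 - <<'E'
from h import *
s=robot.state(); print(s["t"],s["tool_pos"],s["tool_rot"],s["q"])
c=capture("wrist"); save(c,"w1"); print(c["position"],c["rpy"],c["vfov"])
for l in("knob_axis","red_end","bar_tip","latch_top","cartridge","nest"): print(l,find(c,l))
for l,P in (("knob",(.552,.022,.176)),("red",(.603,-.012,.176))): print(l,proj(c,P))
E
```

```text
5.25 [0.61097147 0.03128526 0.26361963] [-3.14141904e+00 -1.57121727e-03  1.74413871e+00] [-1.46875316e-01  2.25568425e-01  1.42363364e+00  1.44105202e-03
  1.49305003e+00 -3.20330237e-01]
[0.5989635  0.10183625 0.43354416] [-2.58769978e-01 -1.35386151e-04  1.74151542e-01] 69.496590341283
knob_axis [([0.552, 0.029, 0.176], 0.68)]
red_end [([0.551, 0.031, 0.174], 0.98), ([0.712, 0.272, 0.013], 0.61)]
bar_tip [([0.561, 0.029, 0.136], 0.59), ([0.552, 0.031, 0.175], 0.4)]
latch_top []
cartridge []
nest [([0.782, 0.215, 0.056], 0.61), ([0.55, 0.065, 0.022], 0.56)]
knob [254.9 200. ]
red [303.5 242.4]
```

View pics/w1.png

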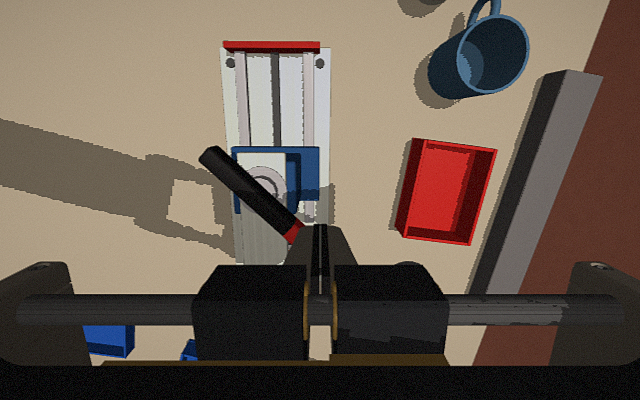

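The wrist picture shows the bar from its black end at (211,154) to its red end at (294,230), with the closed fingers above and right of the red end at (320,228). Next I compute the bar pose and the push path.

```bash
cat > path.py <<'E'
from h import *
YAW=.1725; X=np.array([np.cos(YAW),np.sin(YAW)]); Y=np.array([-X[1],X[0]]); C0=np.array([.552,.0152])
fix=lambda p:np.array([(np.array(p[:2])-C0)@X,(np.array(p[:2])-C0)@Y])*1000
def centre(th,k,gap=0):   # finger centre (mm, fixture) pushing arm at angle th clockwise, knob at y=k
    u=np.array([np.cos(th),np.sin(th)]); n=np.array([-u[1],u[0]])
    h=18*abs(n[0])+10*abs(n[1]); s=lambda a:np.tanh(a/.25)
    t=-18*s(n[0])*u[0]-10*s(n[1])*u[1]
    return np.array([0,k])+(43-.5*t)*u+(9+h+gap)*n
def rows(th0,k0,dth,n,frm=None,pre=0):
    p=fix(robot.state()["tool_pos"]) if frm is None else np.array(frm); out=[]; cmd=p.copy()
    for i in range(1,n+1):
        th=th0-dth*i; q=centre(th,k0+11*dth*i,-pre); d=np.round((q-cmd)/10,2); cmd=cmd+d*10
        out.append('{"travel": [%g, %g, 0], "yaw": 0}'%(d[1],d[0]))
    print("["+", ".join(out)+"]"); print("end th %.3f k %.1f cmd"%(th,k0+11*dth*n),cmd.round(1))
E
python3 - <<'E'
from path import *
c=capture("wrist")
b=fix(ray(c,211,154,.176)); r=fix(ray(c,294,230,.176)); print("b",b,"r",r,np.linalg.norm(r-b),"ang",np.arctan2(*(r-b)[::-1]),"mid",(b+r)/2)
for uv in((240,130),(322,48),(225,48)): print(fix(ray(c,*uv,.03 if uv[0]!=240 else .138)))
print("tool",fix(robot.state()["tool_pos"])); print(centre(-.76,8),centre(-.76,8,8))
E
```

```text
b [-38.4026691   45.60114401] r [ 33.78899616 -27.0340957 ] 102.40856693388841 ang -0.7884609441386247 mid [-2.30683647  9.28352416]
[-21.19135905  65.25911294]
[ 61.98179915 163.65779288]
[-61.80575478 164.03059287]
tool [58.25312366  2.43787848]
[53.11356629 -2.95713873] [58.62493785  2.84154936]
```

Emit:
send_rows([
  {"travel": [0.3, 0.4, 1], "yaw": 0},
  {"travel": [0, 0, 2], "yaw": 0},
  {"travel": [0, 0, 2], "yaw": 0},
  {"travel": [0, 0, 2], "yaw": 0},
  {"travel": [0, 0, 1.5], "yaw": 0},
  {"travel": [0, 0, 1.3], "yaw": 0},
  {"travel": [0, 0, 0.9], "yaw": 0},
  {"travel": [0, 0, 0], "yaw": 0},
])

```text
t: 6.45
tool_pos: [0.612, 0.0327, 0.1562]
tool_rot: [-3.139, -0.001, 1.742]
force: [0.1, 0.4, -0.5]
grip_width: 0.005
gripper_force: 0.0
```

```bash
python3 - <<'E'
from path import *
s=robot.state(); print(fix(s["tool_pos"]),s["force"])
rows(-.77,8,.1,6); rows(-.77,8,.1,10,frm=centre(-.77,8))
E
```

```text
[62.1229827   6.94811848] [ 0.07871389  0.44288103 -0.46410192]
[{"travel": [-1.34, -1.08, 0], "yaw": 0}, {"travel": [-0.3, -0.21, 0], "yaw": 0}, {"travel": [-0.29, -0.26, 0], "yaw": 0}, {"travel": [-0.27, -0.3, 0], "yaw": 0}, {"travel": [-0.26, -0.34, 0], "yaw": 0}, {"travel": [-0.27, -0.39, 0], "yaw": 0}]
end th -1.370 k 14.6 cmd [ 36.3 -20.4]
[{"travel": [-0.31, -0.16, 0], "yaw": 0}, {"travel": [-0.3, -0.21, 0], "yaw": 0}, {"travel": [-0.28, -0.26, 0], "yaw": 0}, {"travel": [-0.28, -0.3, 0], "yaw": 0}, {"travel": [-0.26, -0.35, 0], "yaw": 0}, {"travel": [-0.27, -0.38, 0], "yaw": 0}, {"travel": [-0.29, -0.44, 0], "yaw": 0}, {"travel": [-0.29, -0.49, 0], "yaw": 0}, {"travel": [-0.25, -0.37, 0], "yaw": 0}, {"travel": [-0.16, -0.41, 0], "yaw": 0}]
end th -1.770 k 19.0 cmd [ 19.3 -30.3]
```

Emit:
send_rows([
  {"travel": [-0.4, -0.3, 0], "yaw": 0},
  {"travel": [-0.4, -0.3, 0], "yaw": 0},
  {"travel": [-0.3, -0.25, 0], "yaw": 0},
  {"travel": [-0.24, -0.23, 0], "yaw": 0},
  {"travel": [-0.3, -0.21, 0], "yaw": 0},
  {"travel": [-0.29, -0.26, 0], "yaw": 0},
])

```text
t: 7.05
tool_pos: [0.6026, 0.0139, 0.1584]
tool_rot: [3.135, -0.006, 1.741]
force: [7.0, 12.4, -1.7]
grip_width: 0.008
gripper_force: 7.0
```

```bash
python3 - <<'E'
from path import *
s=robot.state(); print(fix(s["tool_pos"]),s["force"],s["t"])
c=capture("wrist"); save(c,"w2"); print(find(c,"knob_axis"),find(c,"red_end"),find(capture("top"),"red_end"))
E
```

```text
[49.60001146 -9.9366921 ] [ 6.99907158 12.35895525 -1.68001414] 7.05
[([0.546, 0.033, 0.176], 0.78)] [([0.544, 0.034, 0.171], 0.94)] [([0.553, -0.008, 0.014], 0.42), ([0.529, 0.048, 0.177], 0.41)]
```

View pics/w2.png

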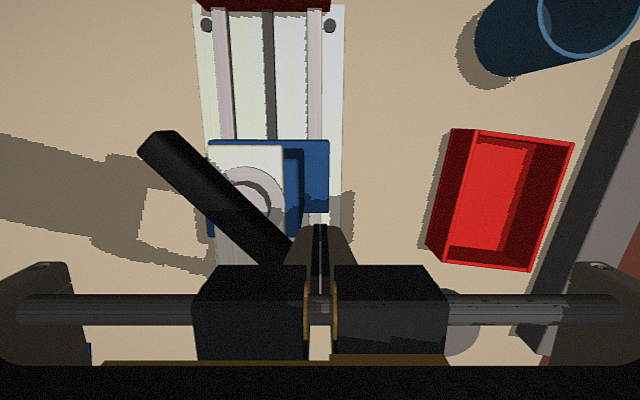

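Contact is made: the red arm is pushed against the fingers at (290,235), at about 14 N. The commanded pose leads by about 4 mm, so stiffness is roughly 3.6 N/mm. Continuing the push.

```bash
python3 - <<'E'
from path import *
rows(-.97,10.2,.12,10,frm=(46.6,-12.35)); rows(-2.17,23.4,.15,10,frm=centre(-2.17,23.4)); rows(-3.67,39.9,.15,10,frm=centre(-3.67,39.9)); rows(-5.17,56.4,.13,10,frm=centre(-5.17,56.4))
E
```

```text
[{"travel": [-0.05, -0.05, 0], "yaw": 0}, {"travel": [-0.33, -0.38, 0], "yaw": 0}, {"travel": [-0.32, -0.44, 0], "yaw": 0}, {"travel": [-0.33, -0.5, 0], "yaw": 0}, {"travel": [-0.35, -0.59, 0], "yaw": 0}, {"travel": [-0.29, -0.44, 0], "yaw": 0}, {"travel": [-0.15, -0.51, 0], "yaw": 0}, {"travel": [-0.02, -0.55, 0], "yaw": 0}, {"travel": [0.1, -0.56, 0], "yaw": 0}, {"travel": [0.18, -0.57, 0], "yaw": 0}]
end th -2.170 k 23.4 cmd [  0.7 -27.9]
[{"travel": [0.35, -0.71, 0], "yaw": 0}, {"travel": [0.48, -0.68, 0], "yaw": 0}, {"travel": [0.59, -0.64, 0], "yaw": 0}, {"travel": [0.7, -0.61, 0], "yaw": 0}, {"travel": [0.79, -0.63, 0], "yaw": 0}, {"travel": [0.9, -0.73, 0], "yaw": 0}, {"travel": [0.8, -0.75, 0], "yaw": 0}, {"travel": [0.71, -0.53, 0], "yaw": 0}, {"travel": [0.78, -0.24, 0], "yaw": 0}, {"travel": [0.79, -0.04, 0], "yaw": 0}]
end th -3.670 k 39.9 cmd [-54.9  41. ]
[{"travel": [0.8, 0.09, 0], "yaw": 0}, {"travel": [0.8, 0.19, 0], "yaw": 0}, {"travel": [0.78, 0.31, 0], "yaw": 0}, {"travel": [0.75, 0.41, 0], "yaw": 0}, {"travel": [0.73, 0.5, 0], "yaw": 0}, {"travel": [0.75, 0.6, 0], "yaw": 0}, {"travel": [0.76, 0.72, 0], "yaw": 0}, {"travel": [0.66, 0.57, 0], "yaw": 0}, {"travel": [0.44, 0.66, 0], "yaw": 0}, {"travel": [0.25, 0.7, 0], "yaw": 0}]
end th -5.170 k 56.4 cmd [ -7.4 108.2]
[{"travel": [0.1, 0.62, 0], "yaw": 0}, {"travel": [-0.01, 0.61, 0], "yaw": 0}, {"travel": [-0.1, 0.6, 0], "yaw": 0}, {"travel": [-0.19, 0.57, 0], "yaw": 0}, {"travel": [-0.27, 0.55, 0], "yaw": 0}, {"travel": [-0.34, 0.52, 0], "yaw": 0}, {"travel": [-0.41, 0.55, 0], "yaw": 0}, {"travel": [-0.5, 0.64, 0], "yaw": 0}, {"travel": [-0.44, 0.66, 0], "yaw": 0}, {"travel": [-0.3, 0.52, 0], "yaw": 0}]
end th -6.470 k 70.7 cmd [51.  83.7]
```

Emit:
send_rows([
  {"travel": [-0.05, -0.05, 0], "yaw": 0},
  {"travel": [-0.33, -0.38, 0], "yaw": 0},
  {"travel": [-0.32, -0.44, 0], "yaw": 0},
  {"travel": [-0.33, -0.5, 0], "yaw": 0},
  {"travel": [-0.35, -0.59, 0], "yaw": 0},
  {"travel": [-0.29, -0.44, 0], "yaw": 0},
  {"travel": [-0.15, -0.51, 0], "yaw": 0},
  {"travel": [-0.02, -0.55, 0], "yaw": 0},
  {"travel": [0.1, -0.56, 0], "yaw": 0},
  {"travel": [0.18, -0.57, 0], "yaw": 0},
])

```text
t: 8.3
tool_pos: [0.5629, -0.0105, 0.1596]
tool_rot: [3.128, -0.001, 1.741]
force: [14.5, 7.3, -2.8]
grip_width: 0.006
gripper_force: 6.2
```

```bash
python3 - <<'E'
from path import *
s=robot.state(); print(fix(s["tool_pos"]),s["force"],s["t"])
for n in("wrist","top"):
  c=capture(n)
  for l in("knob_axis","red_end"): print(n,l,[(fix(a).round(),a[2],p) for a,p in find(c,l)])
E
```

```text
[  6.34828783 -27.15333936] [14.49968956  7.29151399 -2.75637095] 8.3
wrist knob_axis [(array([ 5., 22.]), 0.174, 0.64), (array([ 2., 48.]), 0.021, 0.16)]
wrist red_end [(array([ 3., 25.]), 0.172, 0.58)]
top knob_axis [(array([ 2., 37.]), 0.173, 0.61), (array([-22.,  24.]), 0.125, 0.56)]
top red_end [(array([ -44., -399.]), 0.069, 0.51), (array([ 5., 38.]), 0.175, 0.48)]
```

Emit:
send_rows([
  {"travel": [0.35, -0.71, 0], "yaw": 0},
  {"travel": [0.48, -0.68, 0], "yaw": 0},
  {"travel": [0.59, -0.64, 0], "yaw": 0},
  {"travel": [0.7, -0.61, 0], "yaw": 0},
  {"travel": [0.79, -0.63, 0], "yaw": 0},
  {"travel": [0.9, -0.73, 0], "yaw": 0},
])

```text
t: 9.2
tool_pos: [0.5166, 0.0165, 0.1604]
tool_rot: [3.131, 0.006, 1.741]
force: [8.7, -5.9, 0.6]
grip_width: 0.004
gripper_force: 4.1
```

```bash
python3 - <<'E'
from path import *
s=robot.state(); print(fix(s["tool_pos"]),s["force"],s["t"],centre(-2.17-.9,23.4+9.9))
for n in("wrist","top"):
  c=capture(n)
  for l in("knob_axis","red_end"): print(n,l,[(fix(a).round(),a[2],p) for a,p in find(c,l)])
E
```

```text
[-34.61336441   7.3356959 ] [ 8.68185747 -5.89340808  0.60296742] 9.2 [-39.30271793  10.16740877]
wrist knob_axis [(array([ 2., 34.]), 0.176, 0.7), (array([219., 142.]), 0.048, 0.16)]
wrist red_end []
top knob_axis []
top red_end []
```

Emit:
send_rows([
  {"travel": [0.8, -0.75, 0], "yaw": 0},
  {"travel": [0.71, -0.53, 0], "yaw": 0},
  {"travel": [0.78, -0.24, 0], "yaw": 0},
  {"travel": [0.79, -0.04, 0], "yaw": 0},
  {"travel": [0.8, 0.09, 0], "yaw": 0},
  {"travel": [0.8, 0.19, 0], "yaw": 0},
  {"travel": [0.78, 0.31, 0], "yaw": 0},
])

```text
t: 10.2
tool_pos: [0.4942, 0.068, 0.1584]
tool_rot: [3.141, 0.006, 1.741]
force: [-0.3, -11.0, 3.0]
grip_width: 0.006
gripper_force: 4.2
```

```bash
python3 - <<'E'
from path import *
s=robot.state(); print(fix(s["tool_pos"]),s["force"],s["t"],centre(-3.67-.45,39.9+4.95))
for n in("wrist","top"):
  c=capture(n)
  for l in("knob_axis","red_end"): print(n,l,[(fix(a).round(),a[2],p) for a,p in find(c,l)])
E
```

```text
[-47.9093435  61.9026022] [ -0.32417918 -10.97897223   2.97401623] 10.2 [-49.03084415  64.8377082 ]
wrist knob_axis [(array([-17.,  70.]), 0.178, 0.58)]
wrist red_end [(array([-17.,  66.]), 0.175, 0.86)]
top knob_axis [(array([257., 158.]), 0.031, 0.61)]
top red_end [(array([25., 20.]), 0.176, 0.66), (array([  6., -68.]), 0.013, 0.17)]
```

Emit:
send_rows([
  {"travel": [0.75, 0.41, 0], "yaw": 0},
  {"travel": [0.73, 0.5, 0], "yaw": 0},
  {"travel": [0.75, 0.6, 0], "yaw": 0},
  {"travel": [0.76, 0.72, 0], "yaw": 0},
  {"travel": [0.66, 0.57, 0], "yaw": 0},
  {"travel": [0.44, 0.66, 0], "yaw": 0},
  {"travel": [0.25, 0.7, 0], "yaw": 0},
])

```text
t: 11.2
tool_pos: [0.5233, 0.119, 0.1558]
tool_rot: [-3.131, 0.002, 1.742]
force: [-9.9, -6.0, 2.5]
grip_width: 0.005
gripper_force: 4.7
```

```bash
python3 - <<'E'
from path import *
s=robot.state(); print(fix(s["tool_pos"]),s["force"],s["t"],centre(-5.17,56.4))
for n in("wrist","top"):
  c=capture(n)
  for l in("knob_axis","red_end"): print(n,l,[(fix(a).round(),a[2],p) for a,p in find(c,l)])
E
```

```text
[-10.47925424 107.21692229] [-9.8974996  -6.00577531  2.48188006] 11.2 [ -7.41101275 108.2724144 ]
wrist knob_axis [(array([ 13., 102.]), 0.175, 0.87)]
wrist red_end [(array([  9., 103.]), 0.173, 0.86)]
top knob_axis [(array([-8., 32.]), 0.174, 0.67)]
top red_end [(array([-7., 35.]), 0.175, 0.44)]
```

Emit:
send_rows([
  {"travel": [0.1, 0.62, 0], "yaw": 0},
  {"travel": [-0.01, 0.61, 0], "yaw": 0},
  {"travel": [-0.1, 0.6, 0], "yaw": 0},
  {"travel": [-0.19, 0.57, 0], "yaw": 0},
  {"travel": [-0.27, 0.55, 0], "yaw": 0},
  {"travel": [-0.34, 0.52, 0], "yaw": 0},
  {"travel": [-0.41, 0.55, 0], "yaw": 0},
])

```text
t: 12.2
tool_pos: [0.5629, 0.1168, 0.1549]
tool_rot: [-3.127, -0.005, 1.742]
force: [-12.7, 5.8, 3.2]
grip_width: 0.004
gripper_force: 5.6
```

```bash
python3 - <<'E'
from path import *
s=robot.state(); print(fix(s["tool_pos"]),s["force"],s["t"],centre(-5.17-.91,56.4+10))
rows(-6.08,66.4,.08,10,frm=centre(-6.08,66.4));rows(-6.88,75.2,.05,10,frm=centre(-6.88,75.2));rows(-7.38,80.7,.05,12,frm=centre(-7.38,80.7))
E
```

```text
[28.20561079 98.22793353] [-12.67640741   5.80364215   3.20286673] 12.2 [32.81002716 96.05733736]
[{"travel": [-0.29, 0.38, 0], "yaw": 0}, {"travel": [-0.34, 0.42, 0], "yaw": 0}, {"travel": [-0.27, 0.4, 0], "yaw": 0}, {"travel": [-0.16, 0.36, 0], "yaw": 0}, {"travel": [-0.21, 0.28, 0], "yaw": 0}, {"travel": [-0.23, 0.19, 0], "yaw": 0}, {"travel": [-0.24, 0.12, 0], "yaw": 0}, {"travel": [-0.25, 0.05, 0], "yaw": 0}, {"travel": [-0.25, 0.01, 0], "yaw": 0}, {"travel": [-0.25, -0.02, 0], "yaw": 0}]
end th -6.880 k 75.2 cmd [54.7 71.2]
[{"travel": [-0.16, -0.03, 0], "yaw": 0}, {"travel": [-0.16, -0.05, 0], "yaw": 0}, {"travel": [-0.15, -0.06, 0], "yaw": 0}, {"travel": [-0.16, -0.07, 0], "yaw": 0}, {"travel": [-0.15, -0.08, 0], "yaw": 0}, {"travel": [-0.15, -0.09, 0], "yaw": 0}, {"travel": [-0.15, -0.11, 0], "yaw": 0}, {"travel": [-0.15, -0.12, 0], "yaw": 0}, {"travel": [-0.14, -0.13, 0], "yaw": 0}, {"travel": [-0.14, -0.14, 0], "yaw": 0}]
end th -7.380 k 80.7 cmd [45.9 56.1]
[{"travel": [-0.14, -0.15, 0], "yaw": 0}, {"travel": [-0.13, -0.16, 0], "yaw": 0}, {"travel": [-0.13, -0.18, 0], "yaw": 0}, {"travel": [-0.14, -0.18, 0], "yaw": 0}, {"travel": [-0.13, -0.19, 0], "yaw": 0}, {"travel": [-0.14, -0.21, 0], "yaw": 0}, {"travel": [-0.14, -0.21, 0], "yaw": 0}, {"travel": [-0.15, -0.24, 0], "yaw": 0}, {"travel": [-0.15, -0.24, 0], "yaw": 0}, {"travel": [-0.13, -0.22, 0], "yaw": 0}, {"travel": [-0.13, -0.18, 0], "yaw": 0}, {"travel": [-0.1, -0.2, 0], "yaw": 0}]
end th -7.980 k 87.3 cmd [22.3 40. ]
```

Emit:
send_rows([
  {"travel": [-0.29, 0.38, 0], "yaw": 0},
  {"travel": [-0.34, 0.42, 0], "yaw": 0},
  {"travel": [-0.27, 0.4, 0], "yaw": 0},
  {"travel": [-0.16, 0.36, 0], "yaw": 0},
  {"travel": [-0.21, 0.28, 0], "yaw": 0},
  {"travel": [-0.23, 0.19, 0], "yaw": 0},
  {"travel": [-0.24, 0.12, 0], "yaw": 0},
  {"travel": [-0.25, 0.05, 0], "yaw": 0},
  {"travel": [-0.25, 0.01, 0], "yaw": 0},
  {"travel": [-0.25, -0.02, 0], "yaw": 0},
])

```text
t: 13.2
tool_pos: [0.5885, 0.1006, 0.1547]
tool_rot: [-3.129, -0.014, 1.742]
force: [-12.9, 18.2, 2.0]
grip_width: 0.006
gripper_force: 8.4
```

```bash
python3 - <<'E'
from path import *
s=robot.state(); print(fix(s["tool_pos"]),s["force"],s["t"],centre(-6.88,75.2))
c=capture("wrist"); save(c,"w3"); print([(fix(a).round(),a[2],p) for a,p in find(c,"knob_axis")],proj(c,[*(C0+Y*.078),.176]))
E
```

```text
[50.61142152 77.91419056] [-12.92848083  18.20514836   1.9738076 ] 13.2 [54.66205264 71.1702044 ]
[] [228.8 252. ]
```

View pics/w3.png

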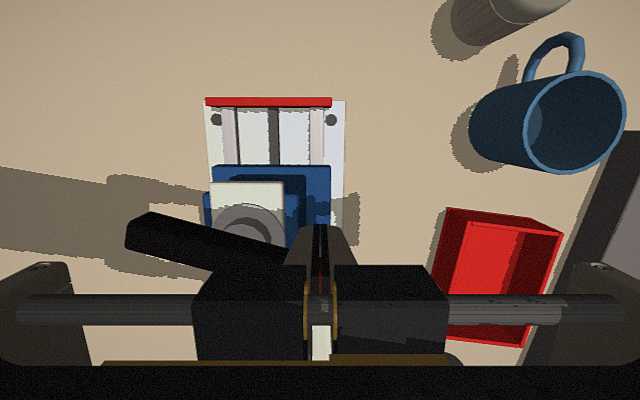

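```bash
python3 - <<'E'
from path import *
c=capture("wrist")
for uv,z in (((248,236),.145),((213,236),.145),((284,236),.145),((248,203),.145),((268,98),.03),((270,168),.1),((246,183),.138),((206,100),.03),((331,100),.03),((150,212),.176),((127,236),.176)): print(uv,fix(ray(c,*uv,z)).round(1))
print([(fix(a).round(),a[2],p) for a,p in find(capture("top"),"knob_axis")+find(capture("scene"),"knob_axis")+find(capture("scene"),"bar_tip")])
E
```

```text
(248, 236) [ 2.9 75. ]
(213, 236) [-20.6  74.9]
(284, 236) [27.1 75.1]
(248, 203) [ 4.3 97.9]
(268, 98) [ -0.8 172.6]
(270, 168) [ 11.3 114.2]
(246, 183) [  1.9 109.8]
(206, 100) [-61.7 170.8]
(331, 100) [ 60.6 170.6]
(150, 212) [-41.2 101.1]
(127, 236) [-56.2  87.1]
[(array([28., 52.]), 0.118, 0.92)]
```

```bash
sed -i 's/(43-.5\*t)/(R0-.5*t)/; s/^def centre/R0=43\ndef centre/' path.py; python3 - <<'E'
import path; from path import *
path.R0=48
rows(-6.72,73.4,.06,10,frm=(54.7,71.2),pre=4)
rows(-7.32,80,.06,15,frm=centre(-7.32,80,-4),pre=4)
E
```

```text
[{"travel": [-0.28, 0.27, 0], "yaw": 0}, {"travel": [-0.2, -0.04, 0], "yaw": 0}, {"travel": [-0.21, -0.07, 0], "yaw": 0}, {"travel": [-0.19, -0.08, 0], "yaw": 0}, {"travel": [-0.2, -0.11, 0], "yaw": 0}, {"travel": [-0.19, -0.12, 0], "yaw": 0}, {"travel": [-0.19, -0.14, 0], "yaw": 0}, {"travel": [-0.18, -0.15, 0], "yaw": 0}, {"travel": [-0.18, -0.17, 0], "yaw": 0}, {"travel": [-0.17, -0.19, 0], "yaw": 0}]
end th -7.320 k 80.0 cmd [46.7 51.3]
[{"travel": [-0.16, -0.2, 0], "yaw": 0}, {"travel": [-0.16, -0.23, 0], "yaw": 0}, {"travel": [-0.14, -0.23, 0], "yaw": 0}, {"travel": [-0.15, -0.25, 0], "yaw": 0}, {"travel": [-0.15, -0.26, 0], "yaw": 0}, {"travel": [-0.15, -0.28, 0], "yaw": 0}, {"travel": [-0.15, -0.3, 0], "yaw": 0}, {"travel": [-0.16, -0.31, 0], "yaw": 0}, {"travel": [-0.14, -0.33, 0], "yaw": 0}, {"travel": [-0.13, -0.24, 0], "yaw": 0}, {"travel": [-0.1, -0.26, 0], "yaw": 0}, {"travel": [-0.06, -0.28, 0], "yaw": 0}, {"travel": [-0.03, -0.29, 0], "yaw": 0}, {"travel": [0.01, -0.29, 0], "yaw": 0}, {"travel": [0.05, -0.3, 0], "yaw": 0}]
end th -8.220 k 89.9 cmd [ 6.2 35.1]
```

Emit:
send_rows([
  {"travel": [-0.1, 0.3, 0], "yaw": 0},
  {"travel": [-0.2, 0, 0], "yaw": 0},
  {"travel": [-0.25, -0.05, 0], "yaw": 0},
  {"travel": [-0.2, -0.08, 0], "yaw": 0},
])

```text
t: 14.05
tool_pos: [0.5926, 0.0937, 0.1548]
tool_rot: [-3.132, -0.014, 1.742]
force: [-7.7, 17.9, -0.6]
grip_width: 0.002
gripper_force: 7.5
```

```bash
cat > st.py <<'E'
from path import *
import sys
s=robot.state(); p=fix(s["tool_pos"]); f=s["force"][:2]; print("t",s["t"],"pos",p.round(1),"Ffix",(f@X).round(1),(f@Y).round(1),"|F|",np.linalg.norm(s["force"]).round(1))
from scipy.optimize import brentq
def gap(th):
    k=8+11*(-.77-th); n=np.array([-np.sin(th),np.cos(th)]); return (p-[0,k])@n-9-18*abs(n[0])-10*abs(n[1])
ths=np.arange(-9,-6,.02); g=[gap(t) for t in ths]
print([(round(t,2),round(8+11*(-.77-t),1)) for t,a,b in zip(ths,g,g[1:]) if a*b<0])
E
python3 st.py
```

```text
t 14.05 pos [53.4 70.4] Ffix -4.5 19.0 |F| 19.5
[(np.float64(-6.94), np.float64(75.9))]
```

Moving on steadily at about 19 N. Continuing in short steps.

Emit:
send_rows([
  {"travel": [-0.2, -0.1, 0], "yaw": 0},
  {"travel": [-0.2, -0.1, 0], "yaw": 0},
  {"travel": [-0.2, -0.14, 0], "yaw": 0},
  {"travel": [-0.18, -0.15, 0], "yaw": 0},
])

```text
t: 14.45
tool_pos: [0.591, 0.0853, 0.1553]
tool_rot: [-3.137, -0.013, 1.742]
force: [-1.3, 17.8, -3.4]
grip_width: 0.006
gripper_force: 7.2
```

```bash
python3 st.py
```

```text
t 14.45 pos [50.4 62.3] Ffix 1.7 17.7 |F| 18.1
[(np.float64(-7.2), np.float64(78.7))]
```

Emit:
send_rows([
  {"travel": [-0.18, -0.17, 0], "yaw": 0},
  {"travel": [-0.17, -0.19, 0], "yaw": 0},
  {"travel": [-0.16, -0.2, 0], "yaw": 0},
])

```text
t: 14.75
tool_pos: [0.5878, 0.0788, 0.1558]
tool_rot: [-3.14, -0.012, 1.742]
force: [2.7, 17.4, -3.3]
grip_width: 0.004
gripper_force: 6.8
```

```bash
python3 st.py
```

```text
t 14.75 pos [46.1 56.5] Ffix 5.7 16.7 |F| 18.0
[(np.float64(-7.38), np.float64(80.7))]
```

Emit:
send_rows([
  {"travel": [-0.16, -0.22, 0], "yaw": 0},
  {"travel": [-0.15, -0.23, 0], "yaw": 0},
  {"travel": [-0.15, -0.24, 0], "yaw": 0},
])

```text
t: 15.05
tool_pos: [0.5831, 0.0724, 0.1565]
tool_rot: [3.14, -0.01, 1.742]
force: [5.1, 14.5, -3.6]
grip_width: 0.004
gripper_force: 6.2
```

```bash
python3 st.py
```

```text
t 15.05 pos [40.4 51. ] Ffix 7.6 13.4 |F| 15.8
[(np.float64(-7.56), np.float64(82.7))]
```

Emit:
send_rows([
  {"travel": [-0.15, -0.26, 0], "yaw": 0},
  {"travel": [-0.15, -0.28, 0], "yaw": 0},
  {"travel": [-0.15, -0.3, 0], "yaw": 0},
])

```text
t: 15.35
tool_pos: [0.5768, 0.0657, 0.1575]
tool_rot: [3.137, -0.008, 1.742]
force: [7.3, 13.1, -2.2]
grip_width: 0.006
gripper_force: 5.7
```

```bash
python3 st.py
```

```text
t 15.35 pos [33.1 45.5] Ffix 9.4 11.6 |F| 15.1
[(np.float64(-7.74), np.float64(84.7))]
```

Emit:
send_rows([
  {"travel": [-0.16, -0.31, 0], "yaw": 0},
  {"travel": [-0.14, -0.33, 0], "yaw": 0},
  {"travel": [-0.13, -0.25, 0], "yaw": 0},
])

```text
t: 15.65
tool_pos: [0.5721, 0.0614, 0.1583]
tool_rot: [3.127, -0.01, 1.741]
force: [22.1, 23.5, -9.4]
grip_width: 0.002
gripper_force: 13.1
```

```bash
python3 st.py
```

```text
t 15.65 pos [27.7 42.1] Ffix 25.8 19.4 |F| 33.6
[(np.float64(-7.86), np.float64(86.0))]
```

The force jumped from 15 to 33 N with little motion, so this is the stop. Easing off and lifting.

Emit:
send_rows([
  {"travel": [0.25, 0.5, 0], "yaw": 0},
  {"travel": [0.3, 0.6, 0], "yaw": 0},
  {"travel": [0.2, 0.8, 0], "yaw": 0},
  {"travel": [0, 0.8, -1], "yaw": 0},
  {"travel": [0, 0, -3], "yaw": 0},
  {"travel": [0, 0, -3], "yaw": 0},
  {"travel": [-3, -1, -3], "yaw": 0},
  {"travel": [-3, 0, -2], "yaw": 0},
  {"travel": [0, 0, 0], "yaw": 0},
])

```text
t: 16.55
tool_pos: [0.5955, 0.0033, 0.2813]
tool_rot: [3.136, 0.003, 1.738]
force: [0.3, -0.1, 0.2]
grip_width: 0.002
gripper_force: 0.0
```

```bash
python3 st.py|head -1; python3 - <<'E'
from path import *
c=capture("wrist"); save(c,"w4")
for l in("knob_axis","red_end","bar_tip","cartridge","latch_top","nest"): print(l,[(fix(a).round(),a[2],p) for a,p in find(c,l)])
for P in ((0,-110,122),(0,85,176),(-25,-65,138),(25,-65,138)): print(P,proj(c,[*(C0+X*P[0]/1e3+Y*P[1]/1e3),P[2]/1e3]))
E
```

```text
t 16.55 pos [ 40.8 -19.2] Ffix 0.3 -0.2 |F| 0.4
knob_axis [(array([ 5., 82.]), 0.174, 0.97)]
red_end [(array([ 5., 84.]), 0.171, 0.67)]
bar_tip [(array([265., 152.]), 0.053, 0.69), (array([ 9., 60.]), 0.139, 0.68), (array([  43., -336.]), 0.01, 0.35)]
cartridge [(array([ -13., -102.]), 0.091, 0.82), (array([ 4., 86.]), 0.173, 0.18)]
latch_top []
nest [(array([ 9., 52.]), 0.039, 0.85)]
(0, -110, 122) [286.4 255.3]
(0, 85, 176) [272.4  82.9]
(-25, -65, 138) [261.9 226.1]
(25, -65, 138) [305.2 225.8]
```

View pics/w4.png

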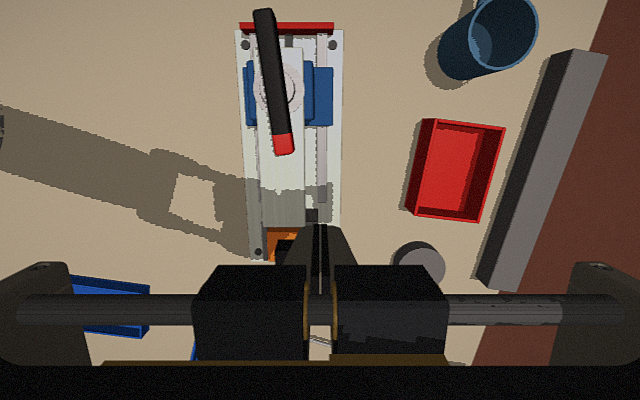

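The wrist picture shows the carriage at the red stop, with the bar tip at (262–305,227) where predicted. The orange cartridge is uncovered, with its lug near (285,252). Next: move over the lug.

Emit:
send_rows([
  {"travel": [-3, -1.4, 0], "yaw": 0},
  {"travel": [-3, -1.4, 0], "yaw": 0},
  {"travel": [-3, -1.3, 0], "yaw": 0},
  {"travel": [0, 0, 3], "yaw": 0},
  {"travel": [0, 0, 3], "yaw": 0},
  {"travel": [0, 0, 3], "yaw": 0},
  {"travel": [0, 0, 2.5], "yaw": 0},
  {"travel": [0, 0, 1.5], "yaw": 0},
  {"travel": [0, 0, 0.5], "yaw": 0},
  {"travel": [0, 0, 0], "yaw": 0},
])

```text
t: 17.9
tool_pos: [0.5683, -0.0886, 0.1424]
tool_rot: [-3.141, -0.0, 1.742]
force: [0.8, -0.5, 1.1]
grip_width: 0.004
gripper_force: 0.0
```

```bash
python3 st.py|head -1; python3 - <<'E'
from path import *
print(robot.state()["tool_pos"])
c=capture("wrist")
for l in("cartridge","latch_top","nest","bar_tip"): print(l,[(fix(a).round(),a[2],p) for a,p in find(c,l)])
c=capture("scene"); save(c,"s1")
for l in("cartridge","latch_top","nest","bar_tip"): print(l,[(fix(a).round(),a[2],p) for a,p in find(c,l)])
u,v=proj(c,[*(C0-Y*.11),.11]).astype(int)
cv2.imwrite("pics/s1c.png",cv2.resize(c["img"][v-45:v+45,u-60:u+60,::-1],(720,540),interpolation=3)); print(u,v,proj(c,[*(C0-Y*.11),.122]))
E
```

```text
t 17.9 pos [  -1.7 -105. ] Ffix 0.7 -0.6 |F| 1.4
[ 0.56834017 -0.0885519   0.14242605]
cartridge [(array([ -1., -99.]), 0.089, 0.83)]
latch_top []
nest [(array([ -2., -16.]), 0.071, 0.59)]
bar_tip [(array([ -1., -10.]), 0.139, 0.94)]
cartridge [(array([  12., -110.]), 0.093, 0.75)]
latch_top [(array([223., 248.]), 0.092, 0.69), (array([   8., -147.]), 0.098, 0.67)]
nest [(array([23., 26.]), 0.024, 0.61)]
bar_tip [(array([20., 68.]), 0.142, 0.95)]
275 205 [275.2 202.1]
```

View pics/s1c.png

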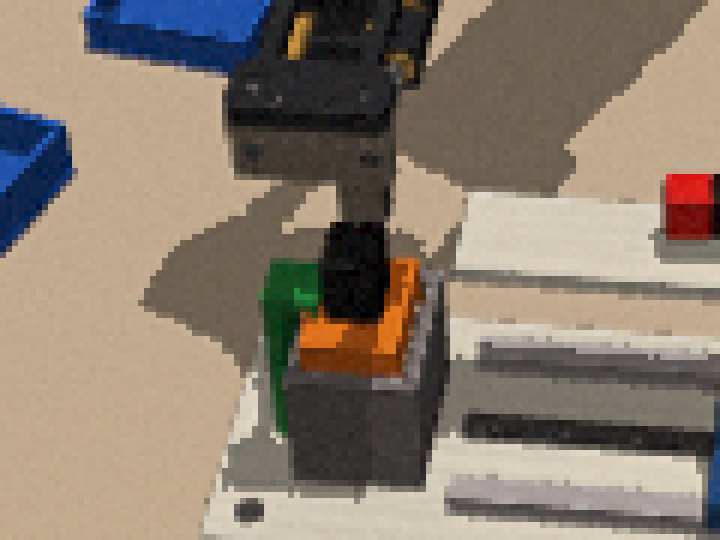

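The scene crop shows the fingers over the black lug, about 3–5 mm to the +y side. The latch is still hooked over the cartridge. Shift slightly and descend.

Emit:
send_rows([
  {"travel": [-0.4, 0.2, 0.5], "yaw": 0},
  {"travel": [0, 0, 0.5], "yaw": 0},
  {"travel": [0, 0, 0.5], "yaw": 0},
  {"travel": [0, 0, 0.3], "yaw": 0},
  {"travel": [0, 0, 0.2], "yaw": 0},
  {"travel": [0, 0, 0.2], "yaw": 0},
])

```text
t: 19.0
tool_pos: [0.5716, -0.0921, 0.122]
tool_rot: [3.14, -0.0, 1.742]
force: [-2.2, 2.7, 10.1]
grip_width: 0.007
gripper_force: 5.1
```

Emit:
send_rows([
  {"travel": [0, 0, 0.2], "yaw": 0},
  {"travel": [0, 0, 0.2], "yaw": 0},
  {"travel": [0, 0, 0], "yaw": 0},
])

```text
t: 19.3
tool_pos: [0.5715, -0.0919, 0.1179]
tool_rot: [3.141, -0.001, 1.742]
force: [-2.7, 2.8, 8.4]
grip_width: 0.011
gripper_force: 3.9
```

Emit:
send_rows([
  {"travel": [0, 0, 0.15], "yaw": 0},
  {"travel": [0, 0, 0.1], "yaw": 0},
  {"travel": [0, 0, 0], "yaw": 0},
])

```text
t: 19.6
tool_pos: [0.5716, -0.0918, 0.1155]
tool_rot: [3.14, -0.001, 1.742]
force: [-2.8, 3.8, 8.3]
grip_width: 0.003
gripper_force: 3.9
```

```bash
python3 - <<'E'
from path import *
c=capture("scene"); print([(fix(a).round(),a[2],p) for a,p in find(c,"latch_top")])
E
```

```text
[(array([  10., -155.]), 0.087, 0.64)]
```

Pressed about 6.5 mm, and the latch has moved out. Letting it spring up by following the lug up slowly.

Emit:
send_rows([
  {"travel": [0, 0, -0.4], "yaw": 0},
  {"travel": [0, 0, -0.5], "yaw": 0},
  {"travel": [0, 0, -0.6], "yaw": 0},
  {"travel": [0, 0, -0.7], "yaw": 0},
  {"travel": [0, 0, -0.8], "yaw": 0},
  {"travel": [0, 0, -1], "yaw": 0},
  {"travel": [0, 0, -1.5], "yaw": 0},
  {"travel": [0, 0, 0], "yaw": 0},
])

```text
t: 20.5
tool_pos: [0.5727, -0.0932, 0.1721]
tool_rot: [3.137, 0.003, 1.742]
force: [0.3, -1.0, 0.3]
grip_width: 0.005
gripper_force: 0.0
```

Emit:
send_rows([
  {"travel": [0, 0, 0], "yaw": 0},
  {"travel": [0, 0, 0], "yaw": 0},
  {"travel": [0, 0, 0], "yaw": 0},
  {"travel": [0, 0, 0], "yaw": 0},
  {"travel": [0, 0, 0], "yaw": 0},
], grip=7)

```text
t: 21.0
tool_pos: [0.5709, -0.0924, 0.1687]
tool_rot: [-3.141, -0.0, 1.742]
force: [0.5, -0.1, -0.2]
grip_width: 0.415
gripper_force: 0.0
```

```bash
python3 st.py|head -1; python3 - <<'E'
from path import *
c=capture("scene")
for l in("cartridge","latch_top"): print(l,[(fix(a).round(),a[2],p) for a,p in find(c,l)])
w=capture("wrist"); print([(fix(a).round(),a[2],p) for a,p in find(w,"cartridge")])
u,v=275,200
a=cv2.resize(c["img"][v-45:v+45,u-60:u+60,::-1],(400,300),interpolation=3); b=cv2.resize(w["img"][:,:,::-1],(400,250))
cv2.imwrite("pics/s2c.png",np.vstack([a,b]))
E
```

```text
t 21.0 pos [ 1.000e-01 -1.092e+02] Ffix 0.4 -0.1 |F| 0.5
cartridge [(array([  15., -107.]), 0.117, 0.98), (array([-114., -371.]), 0.011, 0.74)]
latch_top [(array([   5., -157.]), 0.084, 0.57), (array([ 4., 78.]), 0.17, 0.32), (array([21., 22.]), 0.028, 0.19)]
[(array([  -3., -101.]), 0.113, 0.91)]
```

View pics/s2c.png

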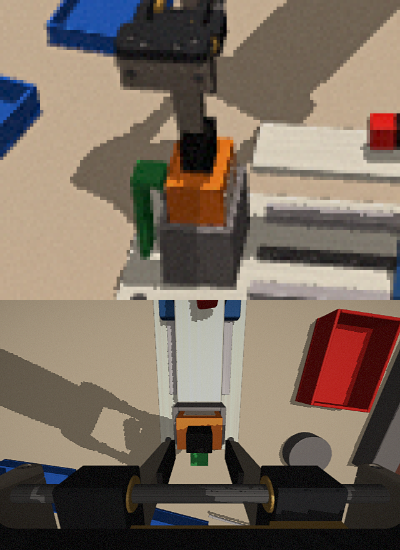

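The cartridge has sprung up and the latch stands clear. The lug is centred between the fingers: lug 199, fingers 165 and 238 in the lower half of the crop. Descend and grip.

Emit:
send_rows([
  {"travel": [0, 0, 0], "yaw": 0},
  {"travel": [0, 0, 0], "yaw": 0},
  {"travel": [0, 0, 0], "yaw": 0},
  {"travel": [0, 0, 1], "yaw": 0},
  {"travel": [0, 0, 1], "yaw": 0},
  {"travel": [0, 0, 1], "yaw": 0},
  {"travel": [0, 0, 1], "yaw": 0},
  {"travel": [0, 0, 0.5], "yaw": 0},
  {"travel": [0, 0, 0], "yaw": 0},
])

```text
t: 22.15
tool_pos: [0.5703, -0.0922, 0.1228]
tool_rot: [-3.14, -0.001, 1.742]
force: [-0.9, 0.1, 0.4]
grip_width: 0.761
gripper_force: 0.0
```

Emit:
send_rows([
  {"travel": [0, 0, 0], "yaw": 0},
  {"travel": [0, 0, 0], "yaw": 0},
  {"travel": [0, 0, 0], "yaw": 0},
  {"travel": [0, 0, 0], "yaw": 0},
  {"travel": [0, 0, 0], "yaw": 0},
  {"travel": [0, 0, 0], "yaw": 0},
  {"travel": [0, 0, 0], "yaw": 0},
  {"travel": [0, 0, 0], "yaw": 0},
], grip=0, squeeze=25)

```text
t: 22.95
tool_pos: [0.571, -0.0926, 0.1242]
tool_rot: [-3.142, 0.0, 1.742]
force: [-0.9, -0.4, 1.6]
grip_width: 0.325
gripper_force: 25.0
```

Emit:
send_rows([
  {"travel": [0, 0, -0.5], "yaw": 0},
  {"travel": [0, 0, -1], "yaw": 0},
  {"travel": [0, 0, -1], "yaw": 0},
  {"travel": [0, 0, -1], "yaw": 0},
  {"travel": [0, 0, -1.5], "yaw": 0},
  {"travel": [0, 0, -1.5], "yaw": 0},
  {"travel": [0, 0, -1.5], "yaw": 0},
  {"travel": [0, 0, -1], "yaw": 0},
  {"travel": [0, 0, 0], "yaw": 0},
])

```text
t: 23.85
tool_pos: [0.5722, -0.0929, 0.2166]
tool_rot: [3.138, 0.002, 1.742]
force: [0.1, 1.0, -2.9]
grip_width: 0.325
gripper_force: 24.9
```

```bash
python3 - <<'E'
from path import *
s=robot.state(); p=s["tool_pos"]; print(p,s["tool_rot"],s["force"])
c=capture("top")
im=cv2.cvtColor(c["img"],cv2.COLOR_RGB2HSV); m=cv2.inRange(im,(105,150,60),(125,255,255))
print(find(c,"spare"),find(capture("scene"),"spare"))
T=np.array([.526,-.378])+np.array([np.cos(-.127),np.sin(-.127)])*-.045; d=T-p[:2]; print("target",T,"tool travel cm",d@Y*100,d@X*100)
E
```

```text
[ 0.57222708 -0.09292252  0.21656506] [3.13813342e+00 2.10000981e-03 1.74183195e+00] [ 0.10426246  1.0441188  -2.87540756]
[([0.578, -0.385, 0.07], 0.92)] [([0.588, -0.391, 0.063], 0.79)]
target [ 0.48136241 -0.37230035] tool travel cm -25.96349728736584 -13.747014092521109
```

Emit:
send_rows([
  {"travel": [-2, -1, 0], "yaw": 0},
  {"travel": [-3.5, -1.9, 0], "yaw": 0},
  {"travel": [-3.5, -1.9, 0], "yaw": 0},
  {"travel": [-3.5, -1.9, 0], "yaw": 0},
  {"travel": [-3.5, -1.9, 0], "yaw": 0},
  {"travel": [-3.5, -1.9, 0], "yaw": 0},
  {"travel": [-3.5, -1.9, 0], "yaw": 0},
  {"travel": [-2, -1, 0], "yaw": 0},
  {"travel": [-1, -0.4, 0], "yaw": 0.15},
  {"travel": [0, 0, 0], "yaw": 0.15},
])

```text
t: 25.05
tool_pos: [0.4781, -0.3737, 0.2128]
tool_rot: [-3.14, -0.001, 1.433]
force: [0.4, 1.3, -2.5]
grip_width: 0.326
gripper_force: 25.0
```

Emit:
send_rows([
  {"travel": [0, 0, 1], "yaw": 0},
  {"travel": [0, 0, 2], "yaw": 0},
  {"travel": [0, 0, 2], "yaw": 0},
  {"travel": [0, 0, 2], "yaw": 0},
  {"travel": [0, 0, 1], "yaw": 0},
  {"travel": [0, 0, 0], "yaw": 0},
])

```text
t: 25.65
tool_pos: [0.4782, -0.3705, 0.1313]
tool_rot: [-3.138, -0.003, 1.444]
force: [-0.6, 1.6, -3.1]
grip_width: 0.325
gripper_force: 25.0
```

```bash
python3 - <<'E'
from path import *
s=robot.state(); print(s["t"],s["tool_pos"],s["tool_rot"],s["force"],s["grip_width"],s["gripper_force"])
c=capture("scene"); w=capture("wrist")
print(find(c,"cartridge"),find(c,"spare"))
u,v=190,200
a=cv2.resize(c["img"][v-60:v+45,u-70:u+70,::-1],(400,300),interpolation=3); b=cv2.resize(w["img"][:,:,::-1],(400,250))
cv2.imwrite("pics/s3c.png",np.vstack([a,b]))
E
```

```text
25.65 [ 0.47818736 -0.37050716  0.13133406] [-3.13778272 -0.00341305  1.4441846 ] [-0.57809894  1.56904894 -3.05045653] 0.32496807750653695 24.961977303028107
[([0.489, -0.363, 0.112], 0.95), ([0.544, 0.387, 0.035], 0.55)] []
```

View pics/s3c.png

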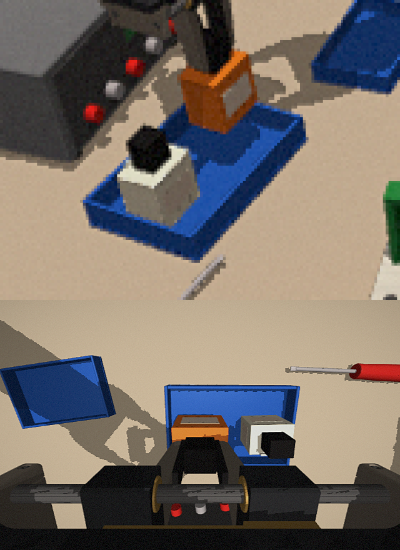

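The crop shows the cartridge upright over the free end of the tray, aligned and clear of the white one and the walls. Lowering gently.

Emit:
send_rows([
  {"travel": [0, 0, 1], "yaw": 0},
  {"travel": [0, 0, 1], "yaw": 0},
  {"travel": [0, 0, 1], "yaw": 0},
  {"travel": [0, 0, 0.8], "yaw": 0},
  {"travel": [0, 0, 0.5], "yaw": 0},
  {"travel": [0, 0, 0.3], "yaw": 0},
  {"travel": [0, 0, 0.2], "yaw": 0},
  {"travel": [0, 0, 0], "yaw": 0},
])

```text
t: 26.65
tool_pos: [0.4794, -0.3722, 0.0861]
tool_rot: [3.141, 0.0, 1.442]
force: [-0.5, 1.3, -3.2]
grip_width: 0.325
gripper_force: 25.0
```

Emit:
send_rows([
  {"travel": [0, 0, 0.2], "yaw": 0},
  {"travel": [0, 0, 0.2], "yaw": 0},
  {"travel": [0, 0, 0], "yaw": 0},
])

```text
t: 26.95
tool_pos: [0.4792, -0.372, 0.0819]
tool_rot: [-3.141, -0.0, 1.442]
force: [1.3, -0.2, -2.9]
grip_width: 0.325
gripper_force: 25.0
```

Emit:
send_rows([
  {"travel": [0, 0, 0.2], "yaw": 0},
  {"travel": [0, 0, 0.2], "yaw": 0},
  {"travel": [0, 0, 0], "yaw": 0},
])

```text
t: 27.25
tool_pos: [0.4791, -0.3719, 0.0777]
tool_rot: [-3.141, -0.0, 1.442]
force: [0.6, 0.4, -2.1]
grip_width: 0.329
gripper_force: 25.0
```

Emit:
send_rows([
  {"travel": [0, 0, 0.1], "yaw": 0},
  {"travel": [0, 0, 0.1], "yaw": 0},
  {"travel": [0, 0, 0], "yaw": 0},
])

```text
t: 27.55
tool_pos: [0.4794, -0.3723, 0.0773]
tool_rot: [-3.141, 0.0, 1.442]
force: [-2.4, 2.6, 5.6]
grip_width: 0.323
gripper_force: 25.0
```

Seated: the vertical force has reversed to +5.6 N. Releasing to 6 cm and rising.

Emit:
send_rows([
  {"travel": [0, 0, -0.1], "yaw": 0},
  {"travel": [0, 0, 0], "yaw": 0},
  {"travel": [0, 0, 0], "yaw": 0},
  {"travel": [0, 0, 0], "yaw": 0},
  {"travel": [0, 0, 0], "yaw": 0},
  {"travel": [0, 0, 0], "yaw": 0},
], grip=5.5)

```text
t: 28.15
tool_pos: [0.4793, -0.3722, 0.077]
tool_rot: [-3.142, -0.0, 1.442]
force: [0.5, 0.9, -0.2]
grip_width: 0.596
gripper_force: 0.0
```

Emit:
send_rows([
  {"travel": [0, 0, -1], "yaw": 0},
  {"travel": [0, 0, -2], "yaw": 0},
  {"travel": [0, 0, -2], "yaw": 0},
  {"travel": [0, 0, -3], "yaw": 0},
  {"travel": [0, 0, -3], "yaw": 0},
  {"travel": [0, 0, -3], "yaw": 0},
  {"travel": [0, 0, 0], "yaw": 0},
  {"travel": [0, 0, 0], "yaw": 0},
])

```text
t: 28.95
tool_pos: [0.4796, -0.3725, 0.218]
tool_rot: [3.14, 0.001, 1.442]
force: [0.2, -0.1, -0.7]
grip_width: 0.598
gripper_force: 0.0
```

```bash
python3 - <<'E'
from path import *
s=robot.state(); print(s["t"],s["tool_pos"],s["force"],s["grip_width"])
c=capture("scene"); w=capture("wrist")
print(find(c,"cartridge"),find(w,"cartridge"),find(c,"spare"),[fix(a) for a,p in find(c,"knob_axis")])
a=cv2.resize(c["img"][150:270,120:400,::-1],(700,300),interpolation=3); b=cv2.resize(w["img"][:,:,::-1],(700,300))
cv2.imwrite("pics/s4c.png",np.vstack([a,b])[:600])
E
```

```text
28.95 [ 0.47958092 -0.37248349  0.21803866] [ 0.17742955 -0.09777784 -0.72873518] 0.5982358521081361
[([0.493, -0.363, 0.063], 0.77)] [([0.479, -0.362, 0.068], 0.64)] [([0.589, -0.39, 0.066], 0.84)] [array([ 6.97286788, 80.80234597])]
```

View pics/s4c.png

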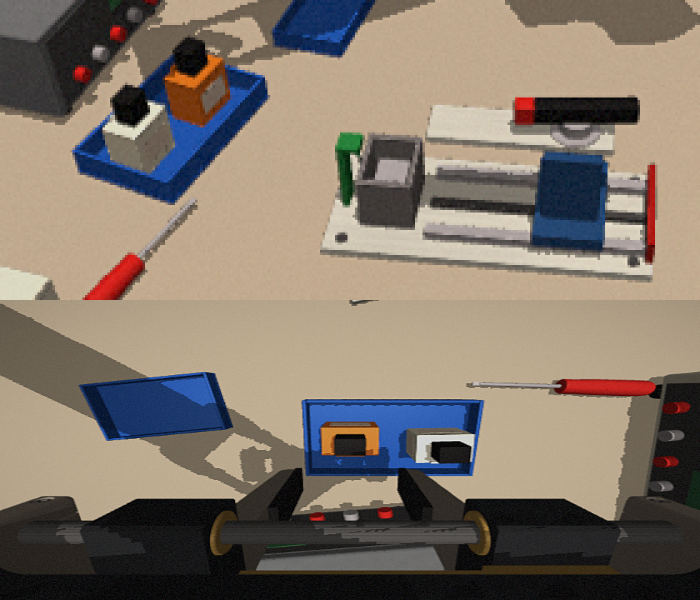

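The picture shows the orange cartridge upright in the tray's free half at (195,90). The white one is untouched at (140,130), the nest is empty, the carriage is at the stop, and the gripper is clear.

```bash
python3 -c "
from bench import workorder
print(workorder.hand_in())"
```

```text
the job is handed in; nothing more can be done
None
```

The job is handed in (no verdict shown): the carriage is at the red stop, and the orange cartridge was unlatched, drawn out and stands upright in the tray's free end, with nothing else disturbed in the last picture.

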